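Fit the warming plate that suits the incense warmer's pins and switch it on

TASK

The incense warmer needs its warming plate: find the one of the three steel plates whose holes drop over the warmer's two dowel pins, trying them on if need be, and leave it lying flat on the white deck with its lip next to the switch. Leave the plates that do not fit lying flat on the table. When the right plate is down, flip the toggle over to on; set plates down rather than drop them, and do not disturb the other things.

Things in the scene. Friction and masses are not known exactly. Their poses are not given: they have to be found in the camera images.
- warmer: the electric incense warmer, fixed to the table: a plywood box 195 x 104 mm, its top 50 mm above the table, with a white flat seat deck and a toggle switch at one end. Origin on the table right under the centre of the seat; x points along the box to the switch end (box from x -70 to +125 mm), y across it (-52 to +52 mm), z up
- seat (a point): centre of the white seat deck (126 x 90 mm), 50 mm above the table, axes as the warmer's. A plate that fits lies flat here with its centre over this point and its x axis along the warmer's x (guard lip next to the switch)
- pin_1 (a point): top of the first dowel pin, always at x -46, y -24 mm of the warmer: 10 mm in diameter with a round nose, standing 14 mm above the deck
- pin_2_top (a point): top of the second dowel pin, of the same size. It stands in one of three places of the warmer's deck: x 46, y 24; x 46, y -24; or x 16, y 24 mm; the other two places are closed with flush plugs. Only the plate with a hole there can go down flat; any other rides up on the pin
- switch (a joint): the toggle switch, rad: 0 is off (handle leaning 0.55 rad to the warmer's -y side), 1.10 is on (leaning as far to its +y side). Its heavy handle goes over centre: pushed past upright (0.55) it falls to on by itself and stays there; about 1 N at the handle moves it
- switch_tip (a point): top end of the toggle's dark steel handle, 68 mm from its pivot, which lies along the warmer's x at x 98, y 0, z 58 mm above the table. The lever is free above z 68 mm; the handle proper is 24 mm wide (along the pivot), 12 mm thick and its outer 36 mm
- plate_1_grip (a point): first of three loose steel warming plates alike in outline, lying flat: 120 x 84 mm, 8 mm thick, 0.3 kg. This point: centre of its wooden grip bar, 40 mm above the underside at the plate's centre. x runs along the length to the short end with an upturned lip, y across, z up. The bar lies along x: 54 long, 16 wide, from 30 to 50 mm above the underside, on two 10 mm stand-offs at x +-17 mm
- plate_2_grip (a point): the same point on the second plate, same sizes and axes. Each plate has two 14 mm round through holes: one at x -46, y -24 mm, the other at x 46, y 24 on one plate, x 46, y -24 on another, x 16, y 24 mm on the third; which plate has which is not told. Two white 22 mm saucers with small cones are fixed on top of each, at x -16, y 27 and x 12, y -27 mm
- plate_3_grip (a point): the same point on the third plate, same sizes and axes
- plate_1_lip (a point): middle of the top edge of plate_1's guard lip: x 58, y 0 mm of the plate, 22 mm above its underside (the lip is 4 mm thick and as wide as the plate)
- plate_2_lip (a point): middle of the top edge of plate_2's guard lip: x 58, y 0 mm of the plate, 22 mm above its underside (the lip is 4 mm thick and as wide as the plate)
- plate_3_lip (a point): middle of the top edge of plate_3's guard lip: x 58, y 0 mm of the plate, 22 mm above its underside (the lip is 4 mm thick and as wide as the plate)
- cone_tray: bystander: round white ceramic cone tray, 120 mm across, 18 mm high, loose; origin under its centre
- oil_bottle: bystander: amber oil bottle, 52 mm across, 150 mm high, loose; origin under its centre
- cone_jar: bystander: white ceramic jar with wooden cap, 72 mm across, 100 mm high, loose; origin under its centre
- bowl: bystander: brass bowl, 90 mm across, 50 mm high, loose; origin under its centre
- tealight: bystander: blue ceramic tea-light cup, 64 mm across, 55 mm high, loose; origin under its centre
- kettlebell: bystander: dark steel kettlebell, 112 mm across, 167 mm high, 4 kg; origin under its centre
- cork_block: bystander: grey cork exercise block, 225 x 120 x 75 mm, towards the right edge of the table; origin under its centre. Out of the way stand a fixed drawer unit (130 mm high, far right corner), a desk cubby (150 mm high, far left corner) and a 50 mm ledge with pots up to 110 mm along the far edge, all over 0.55 m to the side or over 0.8 m ahead of the robot
There are look-alikes about, which are no part of the job. Leave any red look-alike of the part that bears plate_3_grip alone.

How it is judged (in metres and radians):
On the way:
1. a plate lies flat on the deck, down over both pins and with the switch still off (((horizontal distance between plate_1_grip and seat below 0.005 m and z of plate_1_grip in the frame of warmer between 0.086 and 0.0935 m and angle between the x axis of plate_1_grip and the x axis of warmer, either way round below 0.07 rad and angle between plate_1_grip's own z axis and vertical below 0.05 rad and x of plate_1_lip in the frame of warmer above 0.05 m) or (horizontal distance between plate_2_grip and seat below 0.005 m and z of plate_2_grip in the frame of warmer between 0.086 and 0.0935 m and angle between the x axis of plate_2_grip and the x axis of warmer, either way round below 0.07 rad and angle between plate_2_grip's own z axis and vertical below 0.05 rad and x of plate_2_lip in the frame of warmer above 0.05 m) or (horizontal distance between plate_3_grip and seat below 0.005 m and z of plate_3_grip in the frame of warmer between 0.086 and 0.0935 m and angle between the x axis of plate_3_grip and the x axis of warmer, either way round below 0.07 rad and angle between plate_3_grip's own z axis and vertical below 0.05 rad and x of plate_3_lip in the frame of warmer above 0.05 m)) and value of joint switch below 0.3 rad), for 0.2 s.
At the end, for the whole second after the job is handed in: One plate lies over both pins, flat on the deck: within 5 mm of the seat centre, 3.5 mm of fully down, 0.07 rad of the warmer's line, 0.05 rad of level, lip to the switch. The other plates lie flat on the table (0.06 rad), all at rest. The switch reads over 1.0 rad (on) (((horizontal distance between plate_1_grip and seat below 0.005 m and z of plate_1_grip in the frame of warmer between 0.086 and 0.0935 m and angle between the x axis of plate_1_grip and the x axis of warmer, either way round below 0.07 rad and angle between plate_1_grip's own z axis and vertical below 0.05 rad and x of plate_1_lip in the frame of warmer above 0.05 m) or (horizontal distance between plate_2_grip and seat below 0.005 m and z of plate_2_grip in the frame of warmer between 0.086 and 0.0935 m and angle between the x axis of plate_2_grip and the x axis of warmer, either way round below 0.07 rad and angle between plate_2_grip's own z axis and vertical below 0.05 rad and x of plate_2_lip in the frame of warmer above 0.05 m) or (horizontal distance between plate_3_grip and seat below 0.005 m and z of plate_3_grip in the frame of warmer between 0.086 and 0.0935 m and angle between the x axis of plate_3_grip and the x axis of warmer, either way round below 0.07 rad and angle between plate_3_grip's own z axis and vertical below 0.05 rad and x of plate_3_lip in the frame of warmer above 0.05 m)) and ((horizontal distance between plate_1_grip and seat below 0.005 m and z of plate_1_grip in the frame of warmer between 0.086 and 0.0935 m and angle between the x axis of plate_1_grip and the x axis of warmer, either way round below 0.07 rad and angle between plate_1_grip's own z axis and vertical below 0.05 rad and x of plate_1_lip in the frame of warmer above 0.05 m) or (height (world z) of plate_1_grip between 0.035 and 0.045 m and angle between plate_1_grip's own z axis and vertical below 0.06 rad)) and ((horizontal distance between plate_2_grip and seat below 0.005 m and z of plate_2_grip in the frame of warmer between 0.086 and 0.0935 m and angle between the x axis of plate_2_grip and the x axis of warmer, either way round below 0.07 rad and angle between plate_2_grip's own z axis and vertical below 0.05 rad and x of plate_2_lip in the frame of warmer above 0.05 m) or (height (world z) of plate_2_grip between 0.035 and 0.045 m and angle between plate_2_grip's own z axis and vertical below 0.06 rad)) and ((horizontal distance between plate_3_grip and seat below 0.005 m and z of plate_3_grip in the frame of warmer between 0.086 and 0.0935 m and angle between the x axis of plate_3_grip and the x axis of warmer, either way round below 0.07 rad and angle between plate_3_grip's own z axis and vertical below 0.05 rad and x of plate_3_lip in the frame of warmer above 0.05 m) or (height (world z) of plate_3_grip between 0.035 and 0.045 m and angle between plate_3_grip's own z axis and vertical below 0.06 rad)) and value of joint switch above 1 rad and linear speed of each of plate_1, plate_2, plate_3 below 0.02 m/s); the robot touches nothing.
It fails at once if a bystander is shifted by more than 25 mm or tipped (distance of any of cone_tray, oil_bottle, cone_jar, bowl, tealight, kettlebell, cork_block from where it was at the start of the episode above 0.025 m or angle between any of cone_tray, oil_bottle, cone_jar, bowl, tealight, kettlebell, cork_block's own z axis and vertical above 0.35 rad).
It fails at once if a plate is dropped: let go and falling faster than 0.7 m/s ((linear speed of plate_1 above 0.7 m/s and contact force between plate_1 and the fingers below 0.1 N) or (linear speed of plate_2 above 0.7 m/s and contact force between plate_2 and the fingers below 0.1 N) or (linear speed of plate_3 above 0.7 m/s and contact force between plate_3 and the fingers below 0.1 N)).
It also fails if it takes over 72 s, if anything falls off the work surface, if the arm or the gripper's body presses on something with over 40 N, if the wrist force passes 120 N, or if a joint passes its speed limit or range.

ROBOT

A 6-joint arm with a two-finger parallel gripper is mounted at the origin on the work surface. World frame = base frame: x ahead of the robot, y to its left, z up, the work surface at z = 0. Lengths are in m, angles in degrees, forces in N, time in s.
With the tool pointing down it reaches from about 0.35 to 0.875 m from the base axis. Payload 4.2 kg.
Tool frame: the origin (TCP) lies between the finger pads; the fingertips stand 8 mm ahead of it and the grasp point (between the pads) lies 11 mm behind it; x points along the fingers, y is the direction in which the jaws open and shut, and the axes are right-handed (so a half turn about x gives the same grasp; the last joint's range is limited). The gripper opens to 87 mm and grips with 3 to 60 N. Pads are 19 mm wide; open, the fingers measure 117 mm over their backs; the gripper's body (75 mm by 190 mm) begins 51 mm behind the grasp point.
Start: joints at [82.999, 22.042, 0.453, 0, -68.411, -14.817], TCP at [0.232, 0.58, 0.231] pointing down, gripper open.
Joint ranges: [-179.83, 179.83], [-69.29, 118.12], [-61.27, 80.66], [-181.25, 117.63], [-171.15, -9.14], [-177.46, 177.46]. Speed limits (degrees/s): [159.86, 159.86, 180, 180, 180, 180].

INTERFACE

Orientations are given as a 3x3 rotation matrix whose columns are the frame's x, y, z axes.
In Python, from station import r gives the robot as it stands. The module is installed in compiled form; this text tells all that it offers.
- The arm moves only by the tool move_arm, never from a script. Its argument "increments" is one flat list of numbers, 7 for each row, row after row: the turn, a rotation vector about the tool's x, y, z in degrees, then the shift along the tool's x, y, z in m, then the finger opening in m, from 0 to 0.087. A call has 1 to 12 rows; each row is the pose to reach, as a shift and turn from the pose commanded when the call began, along the tool's axes at that moment; what a row does not reach only later rows make up. A row lasts 1/12 s, in which the tool goes at most 41.7 mm and 7.16 degrees, less where a joint would pass 70% of its speed; a pose out of reach is approached as far as the arm can. A call with a gripper value outside its range is refused whole. The fingers move at their own pace and stop on an object; the grip force is fixed at half the most. Time passes only in rows, so rows that repeat a pose let the fingers close. It gives the time, the measured TCP pose, the force and the opening at its end, in the units of the state.
- r.sense(): the state, without advancing time (a new reading comes with each control period).
- r.capture(name): name is "scene" or "top" or "wrist"; returns the picture (480x640x3 uint8, red, green, blue); there is no depth.
- r.calibration(name): a dict with "fx", "fy", "cx", "cy" (pixels), "D" ([k1, k2, p1, p2, k3] as OpenCV has them; the pictures are not rectified), "rvec" (rotation vector, rad) and "tvec" (3), from world to camera coordinates, as OpenCV has them; the wrist camera has in their place "tool_from_camera" (4x4, takes a point from camera to tool coordinates, whose origin is the TCP and whose axes are the tool frame's). Camera axes: x right, y down, z forward; pixel columns grow to the right and rows downward; lengths in m; the calibration is good to about 2 mm. A picture is of the moment at which its call begins: read the wrist's pose just before it. calibration takes no time and is no camera call.
- r.finish_job(): hands the job in, once; it reports no verdict.
The state is a dict: "time_s": time; "joints": joint angles; "joint_velocities": joint speeds; "effort": joint torques, N m; "tcp_pos": TCP position; "ee_rot": TCP orientation; "wrist_force": force on the tool from outside, world axes, zero at the start; "moment": the same for the moment, N m; "gripper_width": opening from 0.0 (shut) to 1.0 (fully open).
Only numpy, scipy, OpenCV 4.12 (cv2) and the standard library are available. Lean on these libraries where they do the work, as an engineer would, in place of code of your own. Each camera call takes 0.05 s, during which the arm holds its last target.

## Working session

There is one attempt and no reset: what is moved stays moved. The work goes in short steps, Python scripts to look and compute and a tool call to move; the robot and the scene stay as the last step left them, time stands still between calls to the robot, and variables do not carry over. Pictures are saved under pics/ and viewed, and the job is handed in when it is done.

Besides the shell and the picture viewer there is one more tool, called by a JSON object that holds its "method" and its "body". move_arm: Moves the arm, as the interface text tells. Its arguments: {"type":"object","properties":{"increments":{"type":"array","items":{"type":"number"}}},"required":["increments"]}

```bash
mkdir -p pics; python3 - <<'E'
from station import r
import cv2
for n in("scene","top","wrist"):
    cv2.imwrite(f"pics/{n}0.png",r.capture(n)[:,:,::-1])
    print(n,r.calibration(n))
print(r.sense())
E
```

```text
scene {'fx': 545.7358700103475, 'fy': 545.7358700103475, 'cx': 321.1953919805011, 'cy': 241.45812443112135, 'D': array([-0.09170117,  0.        ,  0.        ,  0.        ,  0.        ]), 'rvec': array([ 1.89629447,  1.71184324, -0.60924883]), 'tvec': array([-0.03371176, -0.31318646,  1.88327816])}
top {'fx': 601.8704077588537, 'fy': 601.8704077588537, 'cx': 310.88817181289085, 'cy': 242.120225172411, 'D': array([0.03512249, 0.        , 0.        , 0.        , 0.        ]), 'rvec': array([ 2.15683324, -2.10560014,  0.15541367]), 'tvec': array([-0.00683112,  0.48921731,  1.85777838])}
wrist {'fx': 429.2846464517194, 'fy': 429.2846464517194, 'cx': 322.6427974399323, 'cy': 244.7140361346525, 'D': array([-0.09632486,  0.        ,  0.        ,  0.        ,  0.        ]), 'tool_from_camera': array([[ 1.52974447e-04, -2.79793953e-01,  9.60060061e-01,
        -1.54635822e-01],
       [ 9.99999575e-01, -8.29536838e-04, -4.01093421e-04,
         6.83956563e-04],
       [ 9.08628701e-04,  9.60059715e-01,  2.79793708e-01,
        -7.59148076e-02],
       [ 0.00000000e+00,  0.00000000e+00,  0.00000000e+00,
         1.00000000e+00]])}
{'time_s': 0.15, 'joints': array([ 8.29967954e+01,  2.20800991e+01,  4.01813930e-01, -1.97956890e-02,
       -6.84115905e+01, -1.48175415e+01]), 'joint_velocities': array([-0.0035843 , -0.14903667,  0.22066573,  0.13507654, -0.13609631,
        0.03404365]), 'effort': array([ 8.74501475e-04, -3.91052771e+01,  1.87586993e+01,  4.22220781e+00,
        1.24132494e-02, -1.44490191e-04]), 'tcp_pos': array([0.23213399, 0.57984907, 0.22974625]), 'ee_rot': array([[-5.10118614e-04, -3.71821841e-01, -9.28303969e-01],
       [-1.51773271e-03, -9.28302733e-01,  3.71822179e-01],
       [-9.99998718e-01,  1.59859071e-03, -9.07816660e-05]]), 'wrist_force': array([1.25865065, 0.68508314, 0.26608325]), 'moment': array([-0.0505366 ,  0.02822806,  0.00358075]), 'gripper_width': 1.0054066134130224}
```

View pics/scene0.png

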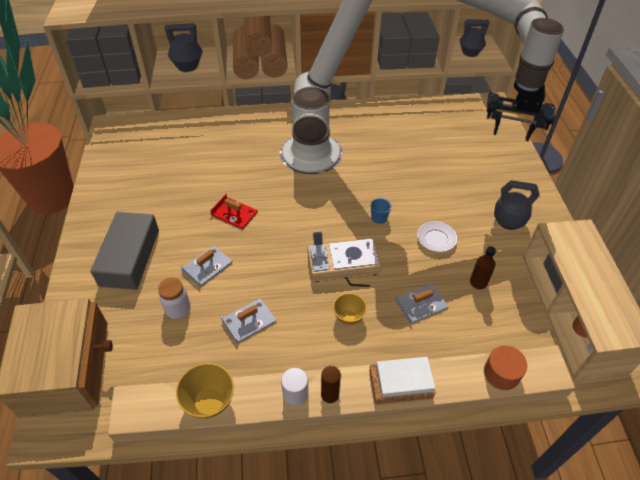

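View pics/top0.png

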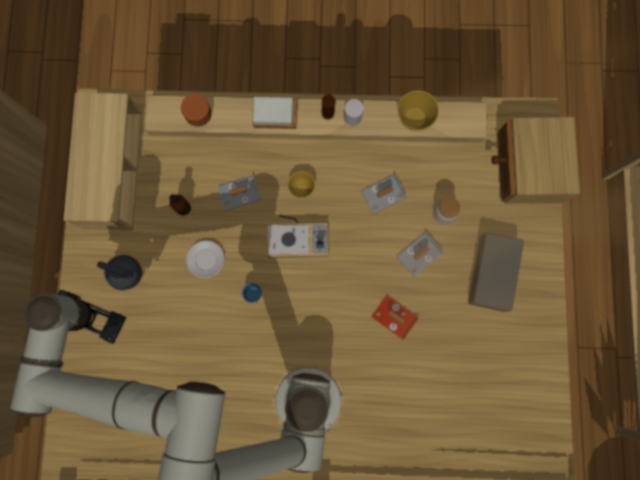

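View pics/wrist0.png

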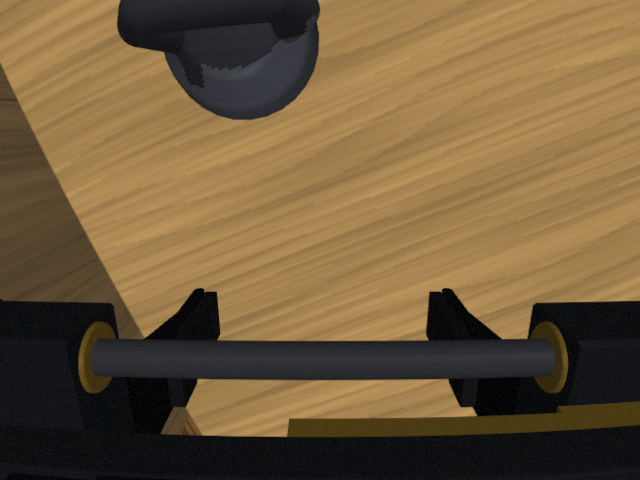

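The pictures show three grey plates: top-view pixels A (240,193), B (384,193) and C (419,253). The red look-alike at (395,316) is to be left alone. The warmer is at (298,240) with its switch at (320,238). I'll confirm with enlarged crops.

```bash
python3 - <<'E'
import cv2,numpy as np
t=cv2.imread("pics/top0.png");s=cv2.imread("pics/scene0.png")
def c(im,u,v,w,h,k): return cv2.resize(im[v:v+h,u:u+w],None,fx=k,fy=k,interpolation=cv2.INTER_CUBIC)
a=np.hstack([c(t,205,165,65,50,6),c(t,355,165,65,50,6)]);b=np.hstack([c(t,390,228,65,50,6),c(t,265,215,65,50,6)])
cv2.imwrite("pics/c1.png",np.vstack([a,b]))
a=np.hstack([c(s,390,275,65,50,6),c(s,215,292,65,50,6)]);b=np.hstack([c(s,175,240,65,50,6),c(s,305,230,80,60,5)[:300,:390]])
cv2.imwrite("pics/c2.png",np.vstack([a,b]))
E
```

```text
(no output)
```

View pics/c1.png

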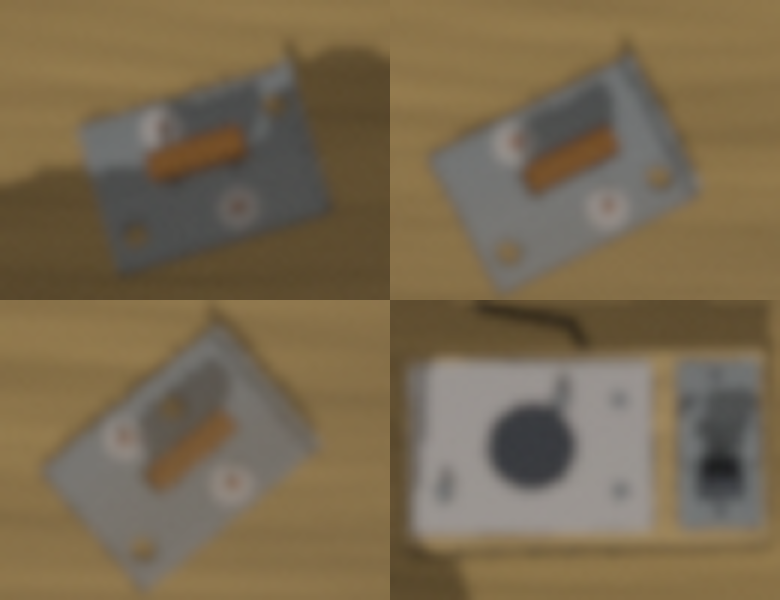

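View pics/c2.png

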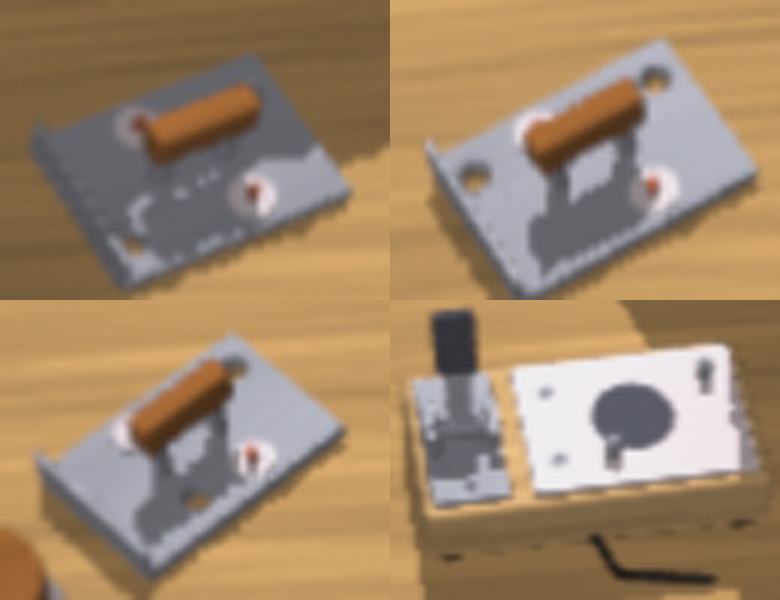

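The candidates seen above:
- Plate A, top (240,193): second hole at (46,24).
- Plate B, top (384,193): second hole at (46,-24).
- Plate C, top (419,253): second hole at (16,24), in the bar's shadow.

The warmer's second pin stands next to the dark disk at (16,24), and the two flush plugs are at x=46. So C fits. The red plate (395,316) is excluded.

Now measure positions.

```bash
cat > h.py <<'E'
import numpy as np,cv2
from station import r
def cam(n,s=None):
    c=r.calibration(n);K=np.array([[c['fx'],0,c['cx']],[0,c['fy'],c['cy']],[0,0,1.]]);D=np.array(c['D'])
    if n=='wrist':
        s=s or r.sense();T=np.eye(4);T[:3,:3]=s['ee_rot'];T[:3,3]=s['tcp_pos'];W=T@c['tool_from_camera']
        R=W[:3,:3].T;t=-R@W[:3,3]
    else: R=cv2.Rodrigues(c['rvec'])[0];t=c['tvec']
    return K,D,R,np.array(t).ravel()
def ray(C,uv):
    K,D,R,t=C;p=cv2.undistortPoints(np.array(uv,float).reshape(1,1,2),K,D).ravel()
    return -R.T@t,R.T@np.array([p[0],p[1],1])
def plane(C,uv,z):
    o,d=ray(C,uv);return o+d*(z-o[2])/d[2]
def tri(C1,a,C2,b):
    o1,d1=ray(C1,a);o2,d2=ray(C2,b);A=np.stack([d1,-d2],1);x=np.linalg.lstsq(A,o2-o1,rcond=None)[0]
    p,q=o1+d1*x[0],o2+d2*x[1];return (p+q)/2,np.linalg.norm(p-q)
def proj(C,P):
    K,D,R,t=C;return cv2.projectPoints(np.array(P,float).reshape(-1,3),cv2.Rodrigues(R)[0],t,K,D)[0].reshape(-1,2)
E
python3 - <<'E'
from h import *
T=cam('top');S=cam('scene')
t=cv2.imread("pics/top0.png");s=cv2.imread("pics/scene0.png")
def bar(im,box):
    u,v,w,h=box;hsv=cv2.cvtColor(im[v:v+h,u:u+w],cv2.COLOR_BGR2HSV)
    m=cv2.inRange(hsv,(5,150,60),(16,255,255))
    n,l,st,ce=cv2.connectedComponentsWithStats(m);i=1+np.argmax(st[1:,4]);ys,xs=np.where(l==i)
    p=np.stack([xs+u,ys+v],1).astype(float);c=p.mean(0);w_,V=np.linalg.eigh(np.cov((p-c).T));d=V[:,1]
    q=(p-c)@d;return c,c+d*q.min(),c+d*q.max(),len(p)
for nm,bt,bs in(('A',(222,178,38,28),(405,283,35,25)),('B',(368,175,38,28),(230,300,40,28)),('C',(403,232,38,28),(190,243,32,32))):
    a=bar(t,bt);b=bar(s,bs);print(nm,a[3],b[3],tri(T,a[0],S,b[0]))
    e=[plane(T,x,.05) for x in a[1:3]];d=e[1]-e[0];print('  len',np.linalg.norm(d),'yaw',np.degrees(np.arctan2(d[1],d[0])),'mid',(e[0]+e[1])/2)
    e=[plane(S,x,.045) for x in b[1:3]];d=e[1]-e[0];print('  scene yaw',np.degrees(np.arctan2(d[1],d[0])),'mid',(e[0]+e[1])/2)
for nm,uv,z in(('tray',(206,260),.018),('bottle',(180,205),.12),('jar',(448,210),.1),('bowl',(301,183),.05),('tea',(252,292),.055),('kett',(122,272),.08),('cork',(497,272),.075)):print(nm,plane(T,uv,z)[:2])
for nm,uv in(('c1',(413,281)),('c2',(397,257)),('c3',(426,232)),('c4',(443,253))):print(nm,plane(T,uv,.008)[:2])
# warmer deck white mask top
hsv=cv2.cvtColor(t[215:265,265:332],cv2.COLOR_BGR2HSV);m=cv2.inRange(hsv,(0,0,120),(180,45,255));m[:,44:]=0
cs=cv2.findContours(m,0,2)[0];c=max(cs,key=cv2.contourArea);R=cv2.boxPoints(cv2.minAreaRect(c))+[265,215]
P=np.array([plane(T,x,.05) for x in R]);print(P[:,:2],P.mean(0),[np.linalg.norm(P[i]-P[i-1]) for i in range(4)])
E
```

```text
A 49 108 (array([0.65211681, 0.24204333, 0.03815645]), np.float64(0.0033915318762485483))
  len 0.0440706602466998 yaw 109.31363261922967 mid [0.64934392 0.24259497 0.05      ]
  scene yaw -70.85546620020801 mid [0.65644323 0.23831796 0.045     ]
B 34 111 (array([ 0.65978346, -0.22813886,  0.03885184]), np.float64(0.0050099585866323825))
  len 0.04006635688703227 yaw 118.26473017564942 mid [ 0.65697216 -0.22444155  0.05      ]
  scene yaw -61.884521766560034 mid [ 0.66322018 -0.22956843  0.045     ]Traceback (most recent call last):
  File "<stdin>", line 11, in <module>
  File "<stdin>", line 7, in bar
    return _wrapfunc(a, 'argmax', axis=axis, out=out, **kwds)
    return bound(*args, **kwds)
ValueError: attempt to get argmax of an empty sequence
```

```bash
python3 - <<'E'
from h import *
T=cam('top');S=cam('scene')
t=cv2.imread("pics/top0.png");s=cv2.imread("pics/scene0.png")
print(cv2.cvtColor(t,cv2.COLOR_BGR2HSV)[253,419],cv2.cvtColor(s,cv2.COLOR_BGR2HSV)[258,206])
def bar(im,box):
    u,v,w,h=box;hsv=cv2.cvtColor(im[v:v+h,u:u+w],cv2.COLOR_BGR2HSV)
    m=cv2.inRange(hsv,(5,110,60),(17,255,255))
    n,l,st,ce=cv2.connectedComponentsWithStats(m);i=1+np.argmax(st[1:,4]);ys,xs=np.where(l==i)
    p=np.stack([xs+u,ys+v],1).astype(float);c=p.mean(0);w_,V=np.linalg.eigh(np.cov((p-c).T));d=V[:,1]
    q=(p-c)@d;return c,c+d*q.min(),c+d*q.max(),len(p)
for nm,bt,bs in(('C',(411,243,20,20),(192,246,25,24)),):
    a=bar(t,bt);b=bar(s,bs);print(nm,a,b,tri(T,a[0],S,b[0]))
    e=[plane(T,x,.05) for x in a[1:3]];d=e[1]-e[0];print('  len',np.linalg.norm(d),'yaw',np.degrees(np.arctan2(d[1],d[0])),'mid',(e[0]+e[1])/2)
    e=[plane(S,x,.045) for x in b[1:3]];d=e[1]-e[0];print('  scene yaw',np.degrees(np.arctan2(d[1],d[0])),'mid',(e[0]+e[1])/2)
for nm,uv,z in(('tray',(206,260),.018),('bottle',(180,205),.12),('jar',(448,210),.1),('bowl',(301,183),.05),('tea',(252,292),.055),('kett',(122,272),.08),('cork',(497,272),.075)):print(nm,plane(T,uv,z)[:2])
for nm,uv in(('c1',(413.5,277)),('c2',(397,256.5)),('c3',(426,233)),('c4',(443,253))):print(nm,plane(T,uv,.008)[:2])
hsv=cv2.cvtColor(t[215:265,265:332],cv2.COLOR_BGR2HSV);m=cv2.inRange(hsv,(0,0,120),(180,45,255));m[:,44:]=0
cs=cv2.findContours(m,0,2)[0];c=max(cs,key=cv2.contourArea);R=cv2.boxPoints(cv2.minAreaRect(c))+[265,215]
P=np.array([plane(T,x,.05) for x in R]);print(P[:,:2],P.mean(0),[np.linalg.norm(P[i]-P[i-1]) for i in range(4)])
E
```

```text
[ 16 132 114] [ 14 172  80]
C (array([421.16949153, 252.49152542]), array([426.80066487, 247.76263145]), array([415.33117919, 257.39436863]), 59) (array([198.08695652, 250.1884058 ]), array([209.19002534, 244.43648637]), array([189.6889702 , 254.53896342]), 138) (array([ 0.46103765, -0.34856883,  0.06545646]), np.float64(0.023158575955251604))
  len 0.047354236498029896 yaw 131.120729324253 mid [ 0.46243771 -0.33912748  0.05      ]
  scene yaw -59.654356180980066 mid [ 0.44052849 -0.3604525   0.045     ]
tray [0.42749255 0.33689301]
bottle [0.58165093 0.40549992]
jar [ 0.58867471 -0.41323872]
bowl [0.67738835 0.04100209]
tea [0.32663538 0.18246062]
kett [0.37676874 0.57984451]
cork [ 0.40438593 -0.56454721]
c1 [ 0.38998159 -0.32199041]
c2 [ 0.45422224 -0.26984221]
c3 [ 0.53231266 -0.3621422 ]
c4 [ 0.46890355 -0.4155812 ]
[[0.53908313 0.13805775]
 [0.54187552 0.0152094 ]
 [0.4528688  0.01291174]
 [0.45003923 0.13483918]] [0.49596667 0.07525452 0.05      ] [np.float64(0.08910204673875904), np.float64(0.12288007933594815), np.float64(0.08903637556208685), np.float64(0.12196026474226057)]
```

```bash
cat >> h.py <<'E'
from scipy.spatial.transform import Rotation as Ro
def Rdown(h):
    h=np.radians(h);y=np.array([np.cos(h),np.sin(h),0]);x=np.array([0,0,-1.]);return np.stack([x,y,np.cross(x,y)],1)
def rel(p,h,cmd=None):
    s=r.sense();R0,p0=(s['ee_rot'],s['tcp_pos']) if cmd is None else (Rdown(cmd[1]),np.array(cmd[0]))
    print('rot',np.round(Ro.from_matrix(R0.T@Rdown(h)).as_rotvec(degrees=True),2),'shift',np.round(R0.T@(np.array(p)-p0),4))
    return
E
python3 -c "
from h import *
rel([.40,.0,.24],225);rel([.462,-.340,.20],220.5)"
```

```text
rot [ 2.317e+01 -2.000e-02 -9.000e-02] shift [-0.0095  0.4759 -0.3714]
rot [27.67 -0.03 -0.09] shift [ 0.031   0.7684 -0.5554]
```

{"method": "move_arm", "body": {"increments": [27.7, 0, 0, -0.01, 0.476, -0.371, 0.04, 27.7, 0, 0, -0.01, 0.476, -0.371, 0.04, 27.7, 0, 0, -0.01, 0.476, -0.371, 0.04, 27.7, 0, 0, -0.01, 0.476, -0.371, 0.04, 27.7, 0, 0, -0.01, 0.476, -0.371, 0.04, 27.7, 0, 0, -0.01, 0.476, -0.371, 0.04, 27.7, 0, 0, -0.01, 0.476, -0.371, 0.04, 27.7, 0, 0, -0.01, 0.476, -0.371, 0.04, 27.7, 0, 0, -0.01, 0.476, -0.371, 0.04, 27.7, 0, 0, -0.01, 0.476, -0.371, 0.04, 27.7, 0, 0, -0.01, 0.476, -0.371, 0.04, 27.7, 0, 0, -0.01, 0.476, -0.371, 0.04]}}

```text
time_s: 1.15
tcp_pos: [0.3707, 0.0979, 0.2391]
ee_rot: [[0.001, -0.76, -0.65], [0.001, -0.65, 0.76], [-1.0, -0.001, 0.0]]
wrist_force: [0.9, 0.9, 1.0]
gripper_width: 0.463
```

```bash
python3 -c "
from h import *
s=r.sense();print(s['tcp_pos'],s['joints'],s['gripper_width']);rel([.462,-.340,.20],220.5)"
```

```text
[0.3707333  0.09794082 0.23905235] [ 3.94213940e+01 -3.00798283e+00 -2.93535403e+01 -7.76788854e-03
 -6.36068345e+01  1.12127094e+00] 0.46276783588751835
rot [0.04 0.01 0.05] shift [ 0.0388  0.2153 -0.3921]
```

{"method": "move_arm", "body": {"increments": [0, 0, 0, 0.039, 0.215, -0.392, 0.04, 0, 0, 0, 0.039, 0.215, -0.392, 0.04, 0, 0, 0, 0.039, 0.215, -0.392, 0.04, 0, 0, 0, 0.039, 0.215, -0.392, 0.04, 0, 0, 0, 0.039, 0.215, -0.392, 0.04, 0, 0, 0, 0.039, 0.215, -0.392, 0.04, 0, 0, 0, 0.039, 0.215, -0.392, 0.04, 0, 0, 0, 0.039, 0.215, -0.392, 0.04, 0, 0, 0, 0.039, 0.215, -0.392, 0.04, 0, 0, 0, 0.039, 0.215, -0.392, 0.04, 0, 0, 0, 0.039, 0.215, -0.392, 0.04, 0, 0, 0, 0.039, 0.215, -0.392, 0.04]}}

```text
time_s: 2.15
tcp_pos: [0.4623, -0.3425, 0.1978]
ee_rot: [[-0.002, -0.764, -0.645], [-0.0, -0.645, 0.764], [-1.0, 0.002, 0.001]]
wrist_force: [0.7, -0.1, 0.0]
gripper_width: 0.46
```

```bash
python3 -c "
from h import *
import pickle
s=r.sense();print(s['tcp_pos'],s['joints'],s['joint_velocities'].max())
pickle.dump(s,open('w1.pkl','wb'));cv2.imwrite('pics/w1.png',r.capture('wrist')[:,:,::-1])"
```

```text
[ 0.4622522  -0.34250223  0.19780386] [-20.37830056  18.72653422  -9.49962716   0.06582181 -61.87077249
  60.53567548] 3.8433335863992757
```

View pics/w1.png

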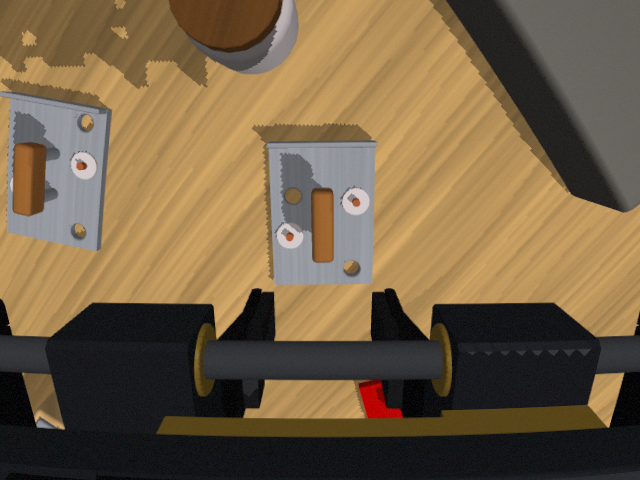

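Plate C centred: the bar is at (322,225). Its holes, at (293,196) and (351,268), match (16,24) and (-46,-24). The neighbour on the left is plate B. The arm is settled now, so I'll measure.

```bash
cat >> h.py <<'E'
def blob(im,lo,hi,box):
    u,v,w,h=box;m=cv2.inRange(cv2.cvtColor(im[v:v+h,u:u+w],cv2.COLOR_BGR2HSV),lo,hi)
    n,l,st,ce=cv2.connectedComponentsWithStats(m);i=1+np.argmax(st[1:,4]);q=(l==i).astype(np.uint8)
    c=max(cv2.findContours(q,0,2)[0],key=cv2.contourArea);(cx,cy),sz,a=cv2.minAreaRect(c)
    return np.array([cx+u,cy+v]),cv2.boxPoints(((cx+u,cy+v),sz,a)),st[i,4],ce[i]+[u,v]
E
python3 - <<'E'
from h import *
s=r.sense();print(s['tcp_pos'],abs(s['joint_velocities']).max());C=cam('wrist',s);im=r.capture('wrist')[:,:,::-1].copy();cv2.imwrite('pics/w2.png',im)
hsv=cv2.cvtColor(im,cv2.COLOR_BGR2HSV)
for p in((196,293),(268,351),(225,322),(270,310),(160,355)):print(p,hsv[p])
b=blob(im,(5,170,60),(14,255,255),(305,180,34,90));print('bar',b)
B=np.array([plane(C,x,.05) for x in b[1]]);print(B.mean(0),[np.linalg.norm(B[i]-B[i-1]) for i in range(4)],[np.degrees(np.arctan2(*(B[i]-B[i-1])[[1,0]])) for i in range(4)])
for box,lo in(((278,182,30,28),60),((338,255,26,26),60)):
    h=blob(im,(8,80,40),(25,255,255),box);print('hole',h[0],h[2],h[3],plane(C,h[0],.008))
m=blob(im,(90,15,40),(140,140,255),(255,130,130,165));print('plate',m[0],m[1],m[2]);
P=np.array([plane(C,x,.008) for x in m[1]]);print(P.mean(0),[np.linalg.norm(P[i]-P[i-1]) for i in range(4)])
E
```

```text
[ 0.46155628 -0.34019157  0.19805231] 3.041449435455498
(196, 293) [ 18 131 123]
(268, 351) [ 17 126 121]
(225, 322) [ 15 178 156]
(270, 310) [116  12 165]
(160, 355) [110  15 154]
bar (array([324., 222.]), array([[314., 186.],
       [334., 186.],
       [334., 258.],
       [314., 258.]], dtype=float32), np.int32(813), array([324.03198032, 221.46248462]))
[ 0.46273152 -0.34478072  0.05      ] [np.float64(0.05355767556240168), np.float64(0.014147948556605878), np.float64(0.05356232597144334), np.float64(0.014827643850481442)] [np.float64(-50.13479498725904), np.float64(-139.82394235088273), np.float64(130.59230868260767), np.float64(40.16050398552557)]
hole [294. 192.] 199 [293.86432161 192.1959799 ] [ 0.49120587 -0.34113207  0.008     ]
hole [352.  263.5] 143 [351.77622378 263.67132867] [ 0.41509341 -0.32549099  0.008     ]
plate [324.22399902 209.05613708] [[269.94873 138.1814 ]
 [376.9792  137.04279]
 [378.49927 279.93088]
 [271.4688  281.0695 ]] 7358
[ 0.46174624 -0.3441997   0.008     ] [np.float64(0.11977039771008888), np.float64(0.0840123519559381), np.float64(0.11973961861560324), np.float64(0.09199142136541252)]
```

```bash
python3 -c "
from h import *
s=r.sense();print(s['tcp_pos'],s['ee_rot'].round(4));rel([.4614,-.3432,.032],220.4)"
```

```text
[ 0.46129989 -0.33866253  0.19852989] [[-2.200e-03 -7.623e-01 -6.472e-01]
 [ 1.200e-03 -6.472e-01  7.623e-01]
 [-1.000e+00  9.000e-04  2.400e-03]]
rot [-0.07  0.14 -0.05] shift [ 0.1665  0.0027 -0.0039]
```

{"method": "move_arm", "body": {"increments": [0, 0, 0, 0.05, 0.001, -0.003, 0.036, 0, 0, 0, 0.05, 0.001, -0.003, 0.036, 0, 0, 0, 0.05, 0.001, -0.003, 0.036, 0, 0, 0, 0.05, 0.001, -0.003, 0.036, 0, 0, 0, 0.05, 0.001, -0.003, 0.036]}}

```text
time_s: 2.67
tcp_pos: [0.4642, -0.3405, 0.1518]
ee_rot: [[0.002, -0.76, -0.65], [-0.002, -0.65, 0.76], [-1.0, -0.001, -0.003]]
wrist_force: [-0.2, -0.1, 0.1]
gripper_width: 0.416
```

```bash
python3 - <<'E'
from h import *
s=r.sense();print(s['tcp_pos'],abs(s['joint_velocities']).max());C=cam('wrist',s);im=r.capture('wrist')[:,:,::-1].copy();cv2.imwrite('pics/w3.png',im)
s=r.sense();print(s['tcp_pos'],abs(s['joint_velocities']).max())
c=proj(C,[.4627,-.3447,.05])[0];u,v=c.astype(int);print(c)
b=blob(im,(5,170,60),(14,255,255),(u-35,v-65,70,120));print('bar',b[0],b[1].round())
B=np.array([plane(C,x,.05) for x in b[1]]);print(B.mean(0),[np.linalg.norm(B[i]-B[i-1]) for i in range(4)],[np.degrees(np.arctan2(*(B[i]-B[i-1])[[1,0]])) for i in range(4)])
rel([.4614,-.3432,.032],220.4)
E
```

```text
[ 0.46421673 -0.34054003  0.15179307] 0.45247784858701356
[ 0.4643042  -0.34067178  0.15194352] 0.26290399177727714
[327.51868295 244.24194791]
bar [327.5 242. ] [[316. 200.]
 [339. 200.]
 [339. 284.]
 [316. 284.]]
[ 0.46315524 -0.34521627  0.05      ] [np.float64(0.054296384444688726), np.float64(0.013909040988018364), np.float64(0.05430163438652546), np.float64(0.014712696227758275)] [np.float64(-49.720155535900474), np.float64(-139.45062846208242), np.float64(131.12784909745295), np.float64(40.537365086067986)]
rot [ 0.16 -0.19  0.07] shift [0.1199 0.004  0.0004]
```

View pics/w3.png

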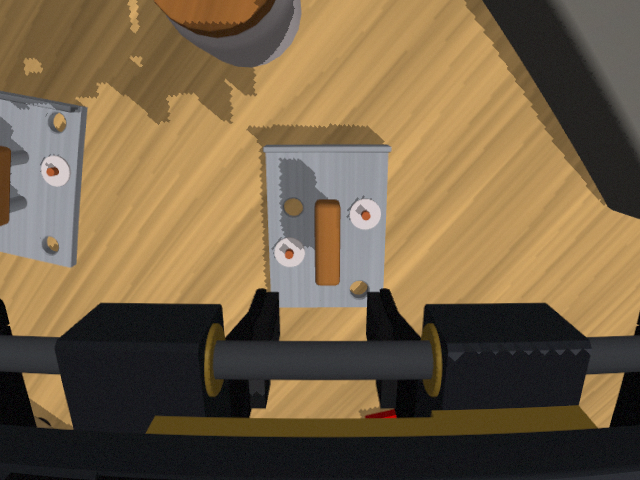

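{"method": "move_arm", "body": {"increments": [0, 0, 0, 0.04, 0.004, -0.0005, 0.036, 0, 0, 0, 0.075, 0.004, -0.0005, 0.036, 0, 0, 0, 0.1, 0.004, -0.0005, 0.036, 0, 0, 0, 0.115, 0.004, -0.0005, 0.036, 0, 0, 0, 0.12, 0.004, -0.0005, 0.036, 0, 0, 0, 0.12, 0.004, -0.0005, 0.036, 0, 0, 0, 0.12, 0.004, -0.0005, 0.036, 0, 0, 0, 0.12, 0.004, -0.0005, 0.036]}}

```text
time_s: 3.38
tcp_pos: [0.4619, -0.3443, 0.0318]
ee_rot: [[0.004, -0.76, -0.65], [-0.002, -0.65, 0.76], [-1.0, -0.002, -0.004]]
wrist_force: [0.6, 0.3, 0.2]
gripper_width: 0.415
```

```bash
python3 - <<'E'
from h import *
s=r.sense();print(s['tcp_pos'],abs(s['joint_velocities']).max(),s['wrist_force'],s['gripper_width']);im=r.capture('wrist')[:,:,::-1].copy();cv2.imwrite('pics/w4.png',im)
E
```

```text
[ 0.46192387 -0.34425306  0.03181104] 0.2813232064175955 [0.5704517  0.3064002  0.23016481] 0.4148973742799949
```

View pics/w4.png

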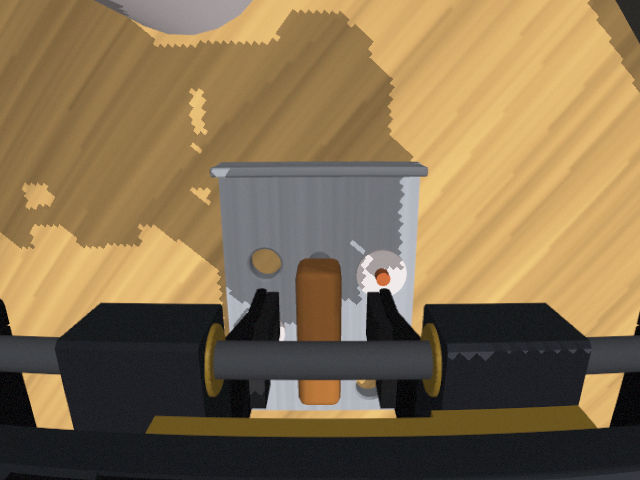

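The bar (columns 297–341) is centred between the fingers, so close the gripper.

{"method": "move_arm", "body": {"increments": [0, 0, 0, 0, 0, 0, 0.01, 0, 0, 0, 0, 0, 0, 0.01, 0, 0, 0, 0, 0, 0, 0.008, 0, 0, 0, 0, 0, 0, 0.008, 0, 0, 0, 0, 0, 0, 0.008]}}

```text
time_s: 3.85
tcp_pos: [0.4611, -0.3438, 0.0303]
ee_rot: [[0.001, -0.76, -0.649], [-0.0, -0.649, 0.76], [-1.0, -0.001, -0.001]]
wrist_force: [0.7, 1.4, 1.7]
gripper_width: 0.182
```

{"method": "move_arm", "body": {"increments": [0, 0, 0, -0.01, 0, 0, 0.008, 0, 0, 0, -0.03, 0, 0, 0.008, 0, 0, 0, -0.06, 0, 0, 0.008, 0, 0, 0, -0.1, 0, 0, 0.008, 0, 0, 0, -0.13, 0, 0, 0.008, 0, 0, 0, -0.15, 0, 0, 0.008, 0, 0, 0, -0.15, 0, 0, 0.008, 0, 0, 0, -0.15, 0, 0, 0.008]}}

```text
time_s: 4.52
tcp_pos: [0.46, -0.3433, 0.1801]
ee_rot: [[0.001, -0.761, -0.649], [0.001, -0.649, 0.761], [-1.0, -0.001, 0.0]]
wrist_force: [-0.1, 1.2, -4.1]
gripper_width: 0.182
```

```bash
python3 - <<'E'
from h import *
s=r.sense();print(s['tcp_pos'],abs(s['joint_velocities']).max(),s['wrist_force'],s['gripper_width']);im=r.capture('wrist')[:,:,::-1].copy();cv2.imwrite('pics/w5.png',im)
t=r.capture('top')[:,:,::-1];cv2.imwrite('pics/top5.png',t)
rel([.36,-.08,.22],201);rel([.496,.075,.18],181.4)
E
```

```text
[ 0.46000641 -0.343309    0.18005259] 3.1385598157953716 [-0.08788695  1.24442619 -4.12804178] 0.18193699315115067
rot [19.44  0.27 -0.13] shift [-0.0414 -0.0952  0.2642]
rot [39.04  0.25 -0.18] shift [-0.0015 -0.2993  0.2938]
```

View pics/w5.png

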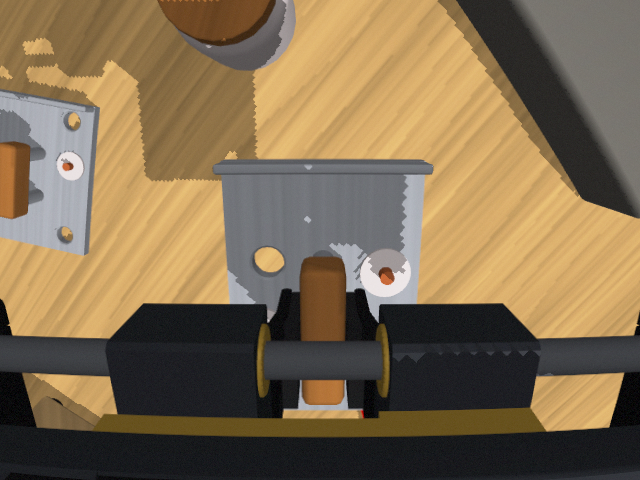

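```bash
python3 - <<'E'
from h import *
rel([.676,.075,.25],181.4)
E
```

```text
rot [39.04  0.25 -0.18] shift [-0.0723 -0.4362  0.1774]
```

{"method": "move_arm", "body": {"increments": [3, 0, 0, -0.01, -0.02, 0.008, 0.008, 8, 0, 0, -0.02, -0.055, 0.022, 0.008, 12, 0, 0, -0.03, -0.09, 0.036, 0.008, 16, 0, 0, -0.035, -0.125, 0.05, 0.008, 20, 0, 0, -0.04, -0.16, 0.064, 0.008, 23, 0, 0, -0.045, -0.195, 0.078, 0.008, 26, 0, 0, -0.05, -0.23, 0.092, 0.008, 29, 0, 0, -0.055, -0.265, 0.106, 0.008, 32, 0, 0, -0.06, -0.3, 0.12, 0.008, 35, 0, 0, -0.065, -0.335, 0.134, 0.008, 37, 0, 0, -0.07, -0.37, 0.148, 0.008, 39, 0, 0, -0.072, -0.4, 0.165, 0.008]}}

```text
time_s: 5.62
tcp_pos: [0.658, 0.0434, 0.249]
ee_rot: [[-0.004, -1.0, -0.024], [-0.001, -0.024, 1.0], [-1.0, 0.004, -0.001]]
wrist_force: [1.8, -0.2, -3.6]
gripper_width: 0.183
```

```bash
python3 - <<'E'
from h import *
s=r.sense();print(s['tcp_pos'],s['gripper_width'])
rel([.676,.075,.25],181.4)
E
```

```text
[0.65803764 0.04336728 0.24901272] 0.18335708944326914
rot [-0.01 -0.05 -0.23] shift [-0.0011 -0.0187  0.0312]
```

{"method": "move_arm", "body": {"increments": [0, 0, 0, 0, -0.013, 0.02, 0.008, 0, 0, 0, 0, -0.018, 0.029, 0.008, 0, 0, 0, 0, -0.018, 0.031, 0.008, 0, 0, 0, 0, -0.018, 0.031, 0.008, 0, 0, 0, 0, -0.018, 0.031, 0.008, 0, 0, 0, 0, -0.018, 0.031, 0.008, 0, 0, 0, 0, -0.018, 0.031, 0.008]}}

```text
time_s: 6.2
tcp_pos: [0.6743, 0.0716, 0.252]
ee_rot: [[-0.0, -1.0, -0.024], [-0.0, -0.024, 1.0], [-1.0, 0.0, -0.0]]
wrist_force: [-0.1, 0.8, -3.9]
gripper_width: 0.183
```

```bash
python3 - <<'E'
from h import *
import pickle
s=r.sense();print(s['tcp_pos'],abs(s['joint_velocities']).max(),s['gripper_width']);pickle.dump(s,open('w6.pkl','wb'))
cv2.imwrite('pics/w6.png',r.capture('wrist')[:,:,::-1]);s=r.sense();print(s['tcp_pos'])
E
```

```text
[0.67431656 0.07156992 0.25196607] 0.4373676293290381 0.18310825888445267
[0.67443286 0.07171474 0.25213232]
```

View pics/w6.png

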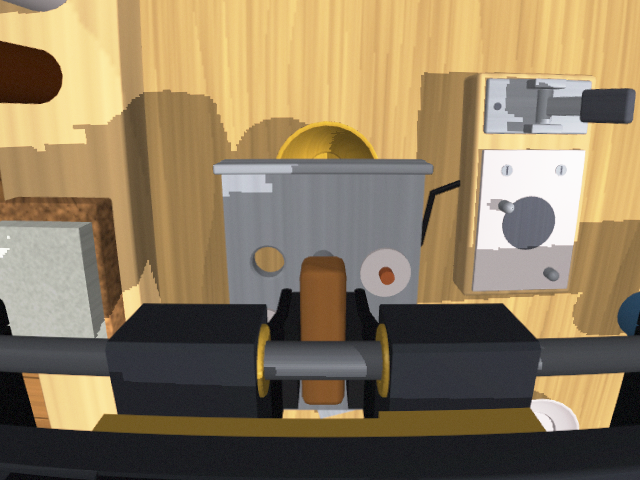

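The white deck spans about (477–583, 150–292). Pin 2 is at (505,206) and pin 1 at (551,273), with flush plugs at (507,170) and (560,170). That confirms the pins at (16,24) and (-46,-24). I'll measure the deck and the held plate together.

```bash
python3 - <<'E'
from h import *
import pickle
s=pickle.load(open('w6.pkl','rb'));C=cam('wrist',s);im=cv2.imread('pics/w6.png');hsv=cv2.cvtColor(im,cv2.COLOR_BGR2HSV)
u,v,w,h=465,140,130,165
m=cv2.inRange(hsv[v:v+h,u:u+w],(0,0,120),(180,60,255))
n,l,st,ce=cv2.connectedComponentsWithStats(m);i=1+np.argmax(st[1:,4]);c=max(cv2.findContours((l==i).astype(np.uint8),0,1)[0],key=cv2.contourArea)
hull=cv2.convexHull(c)[:,0]+[u,v]
W=np.array([plane(C,p,.05)[:2] for p in hull]);rc=cv2.minAreaRect((W*1000).astype(np.float32));print('deck',rc)
q=cv2.boxPoints(rc);print(q)
# plate features in tool frame
o=s['ee_rot'];tp=s['tcp_pos']
def tool(uv,d): return o.T@(plane(C,uv,tp[2]-d)-tp)
hh=blob(im,(10,90,60),(30,255,255),(248,240,44,40));print('hole',hh[0],hh[2],tool(hh[0],.0223),tool(hh[0],.0303))
print('lip L,R',tool((215,163),.0083),tool((432,163),.0083))
b=blob(im,(5,150,60),(15,255,255),(295,250,60,90));print('bar',b[1].round(),[tool(x,-.0197) for x in b[1]])
for nm,uv in(('pin2 top',(500,204)),('pin1 top',(547,270))):print(nm,plane(C,uv,.0635))
for nm,uv in(('plug+',(507,170)),('plug-',(560,170))):print(nm,plane(C,uv,.05))
cv2.imwrite('pics/c6.png',cv2.resize(im[60:300,460:640],None,fx=3.2,fy=2.5*1.28*.78,interpolation=2)[:600])
cv2.imwrite('pics/c6b.png',cv2.resize(im[150:300,205:440],None,fx=3.2,fy=3.2,interpolation=2))
E
```

```text
deck ((494.4313049316406, 74.27426147460938), (91.22586059570312, 125.59417724609375), 2.5214571952819824)
[[446.09985  135.00389 ]
 [451.62518    9.531298]
 [542.76276   13.544632]
 [537.2374   139.01723 ]]
hole [268.75000191 258.75      ] 558 [ 0.02229575 -0.02236624 -0.01916502] [ 0.03029512 -0.02342948 -0.01654464]
lip L,R [ 0.00829588 -0.03962004 -0.06179643] [ 0.00832006  0.04243193 -0.06172864]
bar [[300. 257.]
 [345. 257.]
 [345. 339.]
 [300. 339.]] [array([-0.01969779, -0.00641656, -0.03352702]), array([-0.01969341,  0.00844789, -0.03351386]), array([-0.01969699,  0.00889892, -0.00319643]), array([-0.01970165, -0.00692877, -0.00321   ])]
pin2 top [0.52738693 0.05612512 0.0635    ]
pin1 top [0.47661411 0.1128923  0.0635    ]
plug+ [0.51924262 0.02939734 0.05      ]
plug- [0.47213612 0.02744882 0.05      ]
```

View pics/c6b.png

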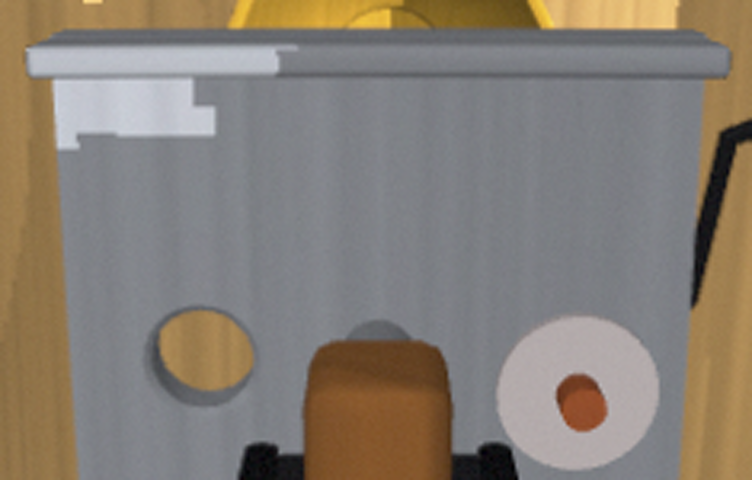

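View pics/c6.png

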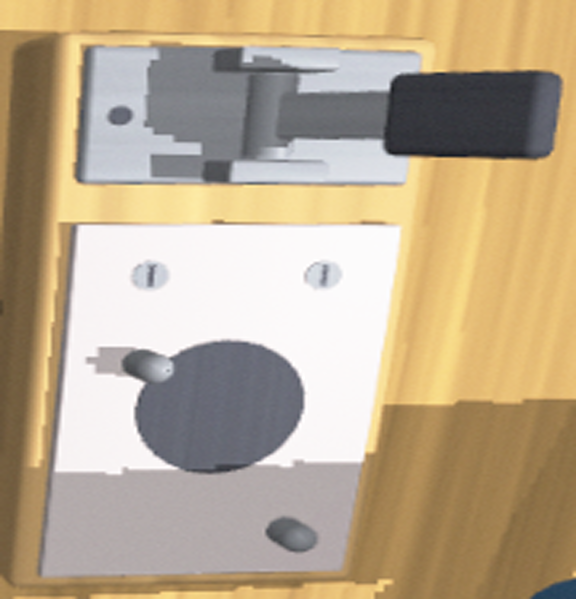

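```bash
python3 - <<'E'
from h import *
import pickle
s=pickle.load(open('w6.pkl','rb'));C=cam('wrist',s)
p2=plane(C,(510,207.4),.063);p1=plane(C,(553.7,275),.063);a=plane(C,(506.9,170.2),.05);b=plane(C,(560.9,170.2),.05)
print(p2,p1,a,b)
L=np.array([[16,24],[-46,-24],[46,24],[46,-24]])/1000.;W=np.array([p2,p1,a,b])[:,:2]
lc,wc=L.mean(0),W.mean(0);H=(L-lc).T@(W-wc);U,_,V=np.linalg.svd(H);R=V.T@U.T;print(np.degrees(np.arctan2(R[1,0],R[0,0])),wc-R@lc,(W-(L@R.T+wc-R@lc))*1000)
E
```

```text
[0.51820245 0.05879553 0.063     ] [0.46922538 0.11760445 0.063     ] [0.51930801 0.02956788 0.05      ] [0.47129106 0.02758199 0.05      ]
-88.15216194605927 [0.49400692 0.0738794 ] [[-0.3079192   0.13391754]
 [ 0.68926284 -1.47714073]
 [-0.16971753  0.89067096]
 [-0.21162611  0.45255223]]
```

```bash
python3 - <<'E'
from h import *
rel([.4953,.0765,.20],182.3);rel([.4953,.0765,.105],182.3)
E
```

```text
rot [-0.9 -0.   0. ] shift [0.0521 0.179  0.0092]
rot [-0.9 -0.   0. ] shift [0.1471 0.179  0.0092]
```

{"method": "move_arm", "body": {"increments": [0, 0, 0, 0, 0.02, 0, 0.008, -0.9, 0, 0, 0, 0.055, 0.009, 0.008, -0.9, 0, 0, 0, 0.09, 0.009, 0.008, -0.9, 0, 0, 0, 0.125, 0.009, 0.008, -0.9, 0, 0, 0, 0.16, 0.009, 0.008, -0.9, 0, 0, 0.01, 0.179, 0.009, 0.008, -0.9, 0, 0, 0.04, 0.179, 0.009, 0.008, -0.9, 0, 0, 0.08, 0.179, 0.009, 0.008, -0.9, 0, 0, 0.115, 0.179, 0.009, 0.008, -0.9, 0, 0, 0.14, 0.179, 0.009, 0.008, -0.9, 0, 0, 0.145, 0.179, 0.009, 0.008, -0.9, 0, 0, 0.145, 0.179, 0.009, 0.008]}}

```text
time_s: 7.25
tcp_pos: [0.4949, 0.0764, 0.106]
ee_rot: [[-0.003, -0.999, -0.041], [-0.002, -0.041, 0.999], [-1.0, 0.003, -0.002]]
wrist_force: [0.2, -0.3, -3.4]
gripper_width: 0.176
```

{"method": "move_arm", "body": {"increments": [0, 0, 0, 0, 0, 0, 0.008, 0, 0, 0, 0, 0, 0, 0.008, 0, 0, 0, 0, 0, 0, 0.008]}}

```text
time_s: 7.5
tcp_pos: [0.497, 0.0778, 0.1089]
ee_rot: [[0.004, -0.999, -0.042], [0.002, -0.042, 0.999], [-1.0, -0.004, 0.002]]
wrist_force: [-0.9, -0.4, -3.3]
gripper_width: 0.18
```

```bash
python3 - <<'E'
from h import *
import pickle
s=r.sense();print(s['tcp_pos'],s['ee_rot'].round(4),abs(s['joint_velocities']).max(),s['wrist_force']);pickle.dump(s,open('w7.pkl','wb'))
cv2.imwrite('pics/w7.png',r.capture('wrist')[:,:,::-1])
im=r.capture('scene')[:,:,::-1]
cv2.imwrite('pics/s7.png',cv2.resize(im[200:310,280:410],None,fx=5,fy=5,interpolation=2))
rel([.4953,.0765,.0803],182.3)
E
```

```text
[0.4970481  0.07781493 0.10893808] [[ 0.0043 -0.9991 -0.0416]
 [ 0.0018 -0.0416  0.9991]
 [-1.     -0.0043  0.0017]] 0.5524006035127703 [-0.85150766 -0.40764657 -3.32934487]
rot [0.09 0.07 0.16] shift [ 0.028   0.0013 -0.0011]
```

View pics/w7.png

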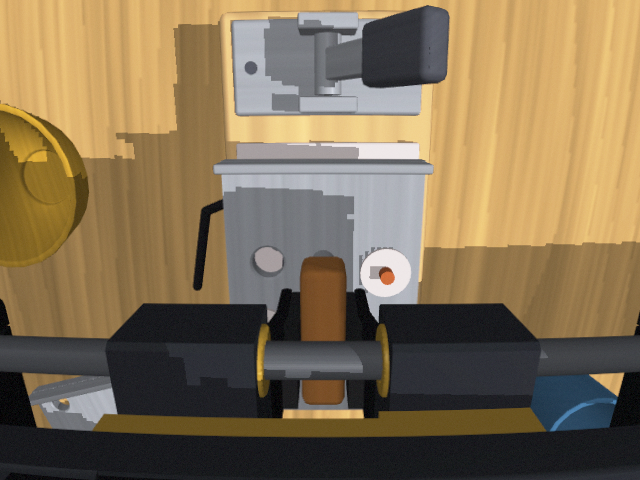

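View pics/s7.png

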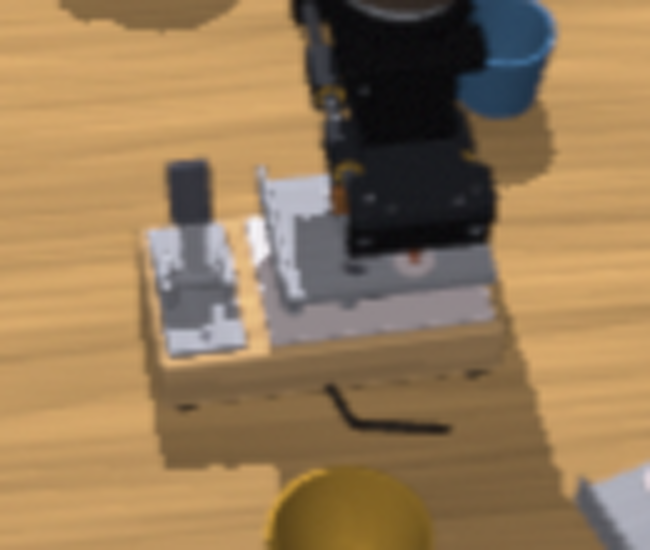

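```bash
python3 - <<'E'
from h import *
import pickle
s=pickle.load(open('w7.pkl','rb'));C=cam('wrist',s)
print(proj(C,[[.5182,.0588,.063],[.5182,.0588,.05]]))
c=np.array([.4942,.0742]);y=np.radians(-87.7);R=np.array([[np.cos(y),-np.sin(y)],[np.sin(y),np.cos(y)]])
for l in((63,45),(63,-45),(125,52),(125,-52)):print(l,proj(C,[*(c+R@np.array(l)/1000),.05])[0])
im=cv2.imread('pics/w7.png');cv2.imwrite('pics/c7.png',cv2.resize(im[0:300,200:450],None,fx=2,fy=2,interpolation=2))
for i in range(4):
    r.capture('top');s=r.sense();print(s['tcp_pos'],s['ee_rot'][:2,0])
E
```

```text
[[279.11888929 241.99573659]
 [281.68964772 235.04509038]]
(63, 45) [235.33617503 142.97106485]
(63, -45) [419.35320776 143.22191304]
(125, 52) [215.02211044   7.98787536]
(125, -52) [440.40546418   8.18625725]
[0.49617799 0.07754796 0.10797248] [0.00217585 0.00102537]
[0.49597594 0.07747461 0.10769525] [0.0015701  0.00076384]
[0.49583024 0.07742017 0.10743218] [0.0010831  0.00052077]
[0.49576558 0.07738459 0.10727566] [0.00077316 0.00037393]
```

View pics/c7.png

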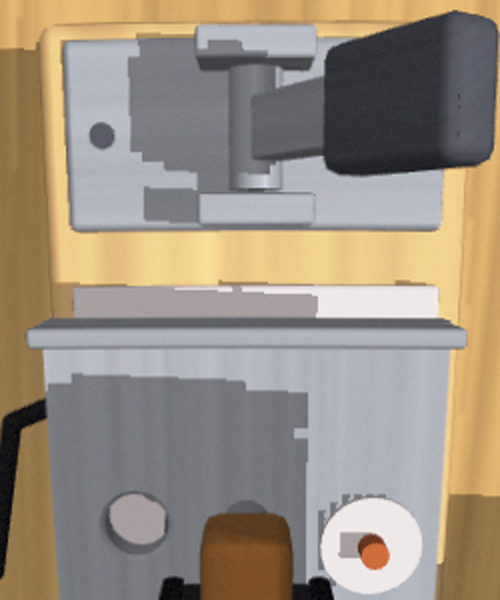

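{"method": "move_arm", "body": {"increments": [0, 0, 0, 0.004, 0.0004, -0.0008, 0.008, 0, 0, 0, 0.008, 0.0004, -0.0008, 0.008, 0, 0, 0, 0.012, 0.0004, -0.0008, 0.008, 0, 0, 0, 0.015, 0.0004, -0.0008, 0.008, 0, 0, 0, 0.017, 0.0004, -0.0008, 0.008, 0, 0, 0, 0.017, 0.0004, -0.0008, 0.008]}}

```text
time_s: 8.3
tcp_pos: [0.4948, 0.0763, 0.0891]
ee_rot: [[-0.001, -0.999, -0.041], [-0.001, -0.041, 0.999], [-1.0, 0.001, -0.001]]
wrist_force: [-0.7, -0.1, -4.4]
gripper_width: 0.186
```

```bash
python3 - <<'E'
from h import *
import pickle
s=r.sense();print(s['tcp_pos'],s['ee_rot'].round(4),s['wrist_force'],s['moment'])
im=r.capture('wrist')[:,:,::-1];cv2.imwrite('pics/c8.png',cv2.resize(im[0:300,200:450],None,fx=2,fy=2,interpolation=2))
rel([.4953,.0765,.0803],182.3)
E
```

```text
[0.49484017 0.07632976 0.0890708 ] [[-1.400e-03 -9.991e-01 -4.150e-02]
 [-6.000e-04 -4.150e-02  9.991e-01]
 [-1.000e+00  1.400e-03 -6.000e-04]] [-0.67342773 -0.05231277 -4.38715268] [ 0.06844096 -0.03045083 -0.00905764]
rot [ 0.09 -0.02 -0.05] shift [ 0.0091 -0.0003  0.0001]
```

View pics/c8.png

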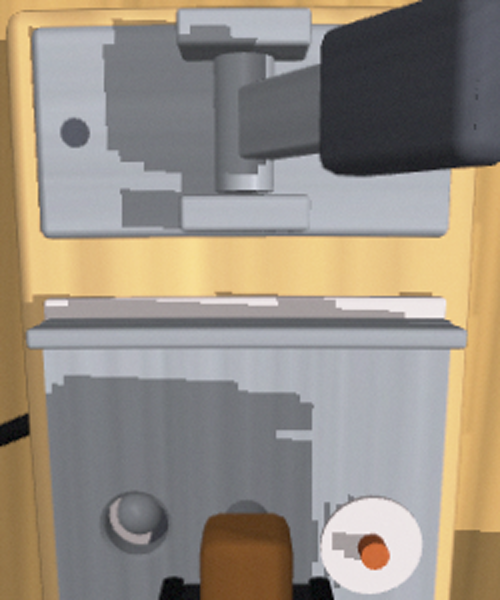

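Pin 2 shows inside the hole, at (137,513) in the crop with the hole centre at (135,523). Allowing for parallax it is aligned, and there is no contact force yet, so lower it.

{"method": "move_arm", "body": {"increments": [0, 0, 0, 0.002, -0.0003, 0, 0.008, 0, 0, 0, 0.004, -0.0003, 0, 0.008, 0, 0, 0, 0.006, -0.0003, 0, 0.008, 0, 0, 0, 0.007, -0.0003, 0, 0.008, 0, 0, 0, 0.008, -0.0003, 0, 0.008, 0, 0, 0, 0.008, -0.0003, 0, 0.008]}}

```text
time_s: 8.85
tcp_pos: [0.4954, 0.0764, 0.0816]
ee_rot: [[-0.0, -0.999, -0.042], [-0.0, -0.042, 0.999], [-1.0, 0.0, -0.0]]
wrist_force: [-0.6, -0.8, -4.0]
gripper_width: 0.175
```

```bash
python3 - <<'E'
from h import *
s=r.sense();print(s['tcp_pos'],s['ee_rot'].round(4),s['wrist_force'],s['moment'])
im=r.capture('wrist')[:,:,::-1];cv2.imwrite('pics/c9.png',cv2.resize(im[0:300,200:450],None,fx=2,fy=2,interpolation=2))
E
```

```text
[0.49537714 0.0764137  0.08161218] [[-4.000e-04 -9.991e-01 -4.150e-02]
 [-2.000e-04 -4.150e-02  9.991e-01]
 [-1.000e+00  4.000e-04 -1.000e-04]] [-0.59051329 -0.76537544 -4.04920101] [ 0.08478771 -0.02449198 -0.01363265]
```

View pics/c9.png

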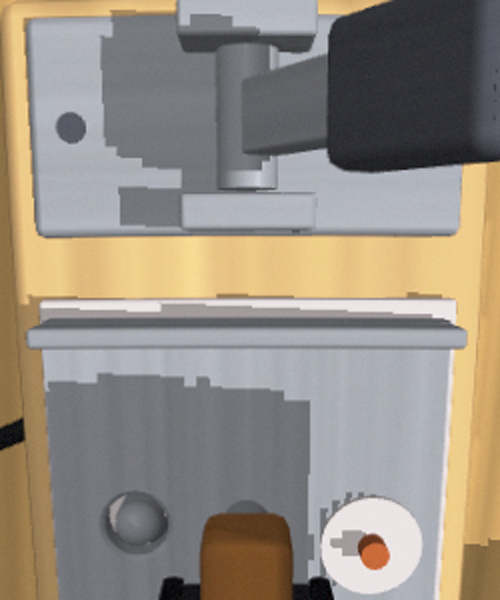

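{"method": "move_arm", "body": {"increments": [0, 0, 0, 0.001, 0, 0, 0.008, 0, 0, 0, 0.002, 0, 0, 0.008, 0, 0, 0, 0.002, 0, 0, 0.008, 0, 0, 0, 0.002, 0, 0, 0.008]}}

```text
time_s: 9.23
tcp_pos: [0.4957, 0.0766, 0.0803]
ee_rot: [[0.001, -0.999, -0.042], [0.0, -0.042, 0.999], [-1.0, -0.001, 0.0]]
wrist_force: [-1.5, 0.7, 1.5]
gripper_width: 0.179
```

Contact on the deck came at the expected height (z went from -4 to +1.5 N). Release and rise.

{"method": "move_arm", "body": {"increments": [0, 0, 0, 0, 0, 0, 0.02, 0, 0, 0, 0, 0, 0, 0.028, 0, 0, 0, 0, 0, 0, 0.034, 0, 0, 0, 0, 0, 0, 0.034, 0, 0, 0, -0.01, 0, 0, 0.034, 0, 0, 0, -0.03, 0, 0, 0.034, 0, 0, 0, -0.06, 0, 0, 0.034, 0, 0, 0, -0.1, 0, 0, 0.034, 0, 0, 0, -0.14, 0, 0, 0.034, 0, 0, 0, -0.15, 0, 0, 0.034, 0, 0, 0, -0.15, 0, 0, 0.034, 0, 0, 0, -0.15, 0, 0, 0.034]}}

```text
time_s: 10.23
tcp_pos: [0.4954, 0.0766, 0.2301]
ee_rot: [[0.001, -0.999, -0.041], [0.001, -0.041, 0.999], [-1.0, -0.001, 0.001]]
wrist_force: [0.4, -0.5, -1.4]
gripper_width: 0.392
```

```bash
python3 - <<'E'
from h import *
import pickle
s=r.sense();print(s['tcp_pos'],abs(s['joint_velocities']).max());pickle.dump(s,open('w10.pkl','wb'))
cv2.imwrite('pics/w10.png',r.capture('wrist')[:,:,::-1]);s=r.sense();print(s['tcp_pos'])
im=r.capture('scene')[:,:,::-1];cv2.imwrite('pics/s10f.png',im)
cv2.imwrite('pics/s10.png',cv2.resize(im[200:310,280:410],None,fx=5,fy=5,interpolation=2))
E
```

```text
[0.49544471 0.07661259 0.230136  ] 2.3982774042343142
[0.49481397 0.0763244  0.22890709]
```

View pics/w10.png

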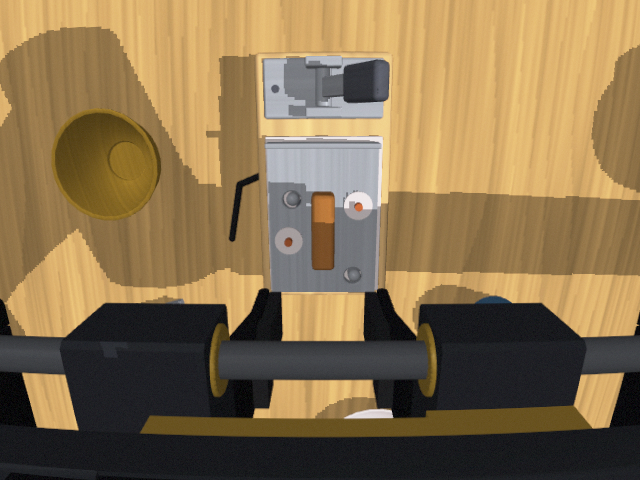

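View pics/s10.png

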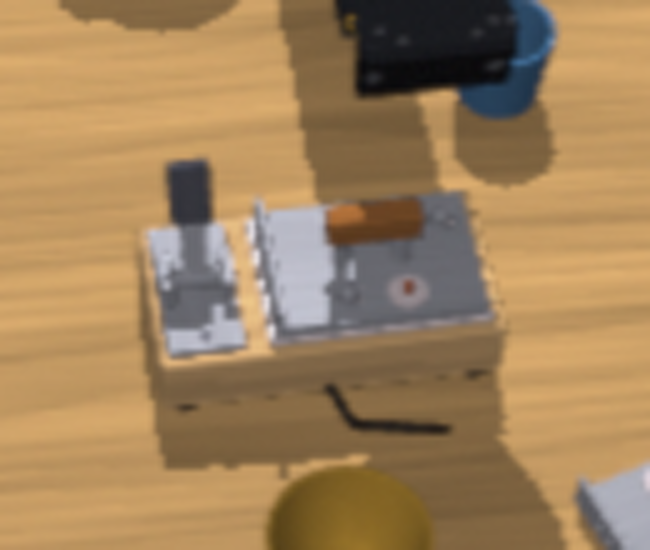

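Plate C lies down with both pin heads in its holes, at (291,199) and (352,274), lip towards the switch, and the switch still off. Next, push the toggle from the -y side with closed fingers.

```bash
python3 - <<'E'
from h import *
rel([.4246,-.0266,.20],182.3);rel([.4246,-.0266,.106],182.3)
E
```

```text
rot [ 0.06 -0.04 -0.16] shift [ 0.0286  0.0741 -0.0998]
rot [ 0.06 -0.04 -0.16] shift [ 0.1226  0.0738 -0.0997]
```

{"method": "move_arm", "body": {"increments": [0, 0, 0, 0, 0.02, -0.028, 0, 0, 0, 0, 0, 0.042, -0.056, 0, 0, 0, 0, 0, 0.062, -0.084, 0, 0, 0, 0, 0.01, 0.074, -0.1, 0, 0, 0, 0, 0.02, 0.074, -0.1, 0, 0, 0, 0, 0.03, 0.074, -0.1, 0, 0, 0, 0, 0.03, 0.074, -0.1, 0, 0, 0, 0, 0.03, 0.074, -0.1, 0]}}

```text
time_s: 11.0
tcp_pos: [0.425, -0.0268, 0.1985]
ee_rot: [[-0.004, -0.999, -0.041], [-0.001, -0.041, 0.999], [-1.0, 0.004, -0.001]]
wrist_force: [0.3, 0.7, -0.5]
gripper_width: 0.007
```

```bash
python3 - <<'E'
from h import *
s=r.sense();print(s['tcp_pos'],s['gripper_width'])
cv2.imwrite('pics/w11.png',r.capture('wrist')[:,:,::-1])
rel([.4246,-.0266,.106],182.3)
E
```

```text
[ 0.42495716 -0.02684156  0.19854272] 0.006517987631264832
rot [ 0.1  -0.05 -0.1 ] shift [0.0932 0.0009 0.0001]
```

View pics/w11.png

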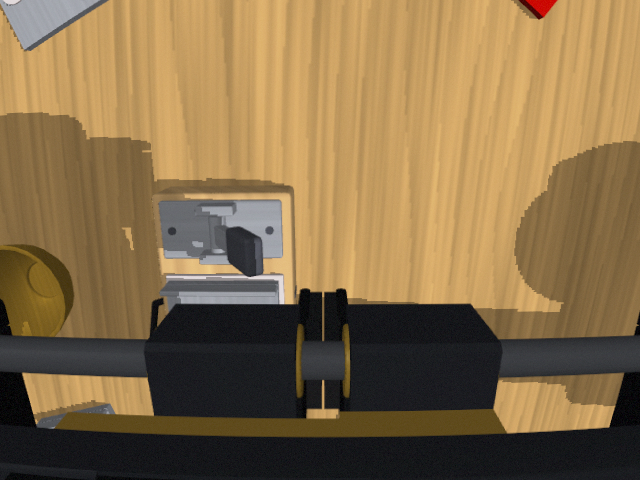

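{"method": "move_arm", "body": {"increments": [0, 0, 0, 0.03, 0.001, 0, 0, 0, 0, 0, 0.06, 0.001, 0, 0, 0, 0, 0, 0.085, 0.001, 0, 0, 0, 0, 0, 0.093, 0.001, 0, 0, 0, 0, 0, 0.093, 0.001, 0, 0, 0, 0, 0, 0.093, 0.001, 0, 0]}}

```text
time_s: 11.55
tcp_pos: [0.4257, -0.0263, 0.1075]
ee_rot: [[0.001, -0.999, -0.043], [-0.0, -0.043, 0.999], [-1.0, -0.001, -0.0]]
wrist_force: [0.5, -0.0, 0.6]
gripper_width: 0.006
```

```bash
python3 - <<'E'
from h import *
s=r.sense();print(s['tcp_pos'],s['wrist_force'])
cv2.imwrite('pics/w12.png',r.capture('wrist')[:,:,::-1])
im=r.capture('scene')[:,:,::-1];cv2.imwrite('pics/s12.png',cv2.resize(im[200:310,280:410],None,fx=5,fy=5,interpolation=2))
rel([.4925,-.0239,.106],182.3)
E
```

```text
[ 0.42573351 -0.02625885  0.10751638] [ 0.5134018  -0.02469378  0.6498891 ]
rot [0.12 0.03 0.19] shift [ 0.0026 -0.0663 -0.0006]
```

View pics/w12.png

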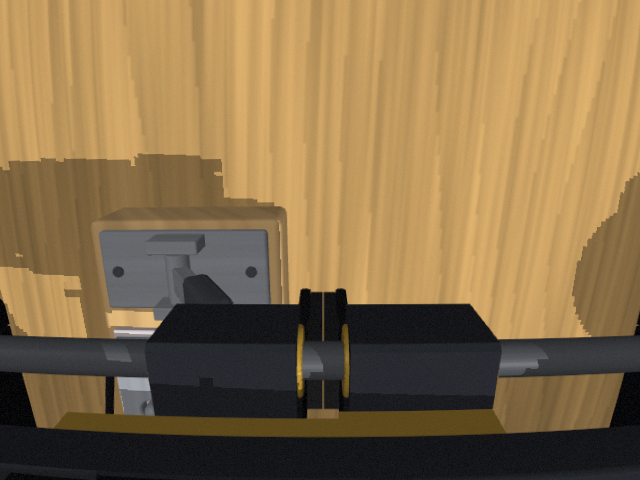

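View pics/s12.png

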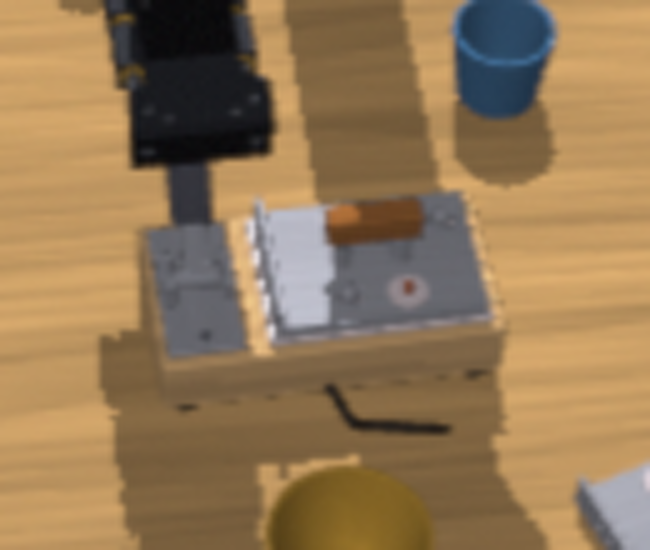

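{"method": "move_arm", "body": {"increments": [0, 0, 0, 0.002, -0.01, 0, 0, 0, 0, 0, 0.002, -0.018, 0, 0, 0, 0, 0, 0.002, -0.025, 0, 0, 0, 0, 0, 0.002, -0.032, 0, 0, 0, 0, 0, 0.002, -0.039, 0, 0, 0, 0, 0, 0.002, -0.046, 0, 0, 0, 0, 0, 0.002, -0.053, 0, 0, 0, 0, 0, 0.002, -0.06, 0, 0, 0, 0, 0, 0.002, -0.066, 0, 0, 0, 0, 0, 0.002, -0.066, 0, 0]}}

```text
time_s: 12.48
tcp_pos: [0.4923, -0.0236, 0.1048]
ee_rot: [[0.001, -0.999, -0.042], [-0.0, -0.042, 0.999], [-1.0, -0.001, -0.0]]
wrist_force: [-0.1, -0.7, 1.0]
gripper_width: 0.002
```

```bash
python3 - <<'E'
from h import *
s=r.sense();print(s['tcp_pos'],s['wrist_force'])
im=r.capture('scene')[:,:,::-1];cv2.imwrite('pics/s13.png',cv2.resize(im[200:310,280:410],None,fx=5,fy=5,interpolation=2))
E
```

```text
[ 0.49228961 -0.02360702  0.10481061] [-0.13770257 -0.6931024   0.99391276]
```

View pics/s13.png

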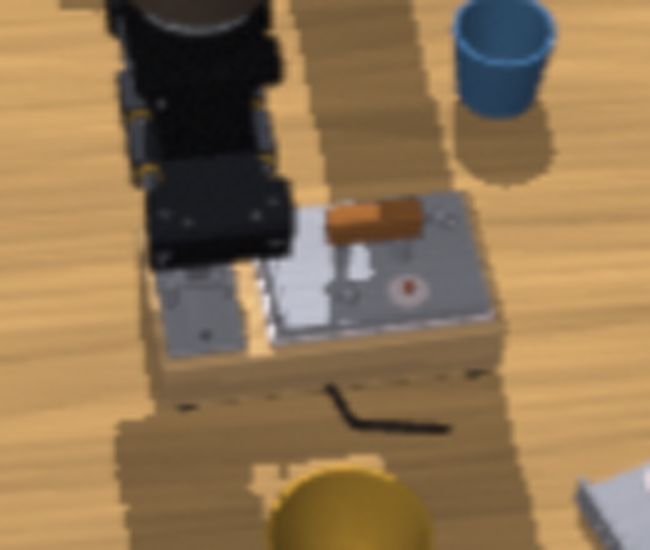

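{"method": "move_arm", "body": {"increments": [0, 0, 0, 0, 0.02, 0, 0, 0, 0, 0, 0, 0.04, 0, 0, 0, 0, 0, -0.02, 0.06, 0, 0, 0, 0, 0, -0.05, 0.07, 0, 0, 0, 0, 0, -0.09, 0.08, 0, 0, 0, 0, 0, -0.12, 0.08, 0, 0, 0, 0, 0, -0.12, 0.08, 0, 0, 0, 0, 0, -0.12, 0.08, 0, 0]}}

```text
time_s: 13.2
tcp_pos: [0.4112, -0.0268, 0.2266]
ee_rot: [[0.005, -0.999, -0.042], [0.002, -0.042, 0.999], [-1.0, -0.005, 0.002]]
wrist_force: [0.4, -0.2, -0.7]
gripper_width: 0.01
```

```bash
python3 - <<'E'
from h import *
s=r.sense();print(s['tcp_pos'],s['wrist_force'])
a=r.capture('wrist')[:,:,::-1]
cv2.imwrite('pics/w14.png',a)
im=r.capture('scene')[:,:,::-1];cv2.imwrite('pics/s14f.png',im);cv2.imwrite('pics/s14.png',cv2.resize(im[200:310,280:410],None,fx=5,fy=5,interpolation=2))
E
```

```text
[ 0.41124156 -0.02680773  0.22664447] [ 0.40043155 -0.16148889 -0.67748043]
```

View pics/s14.png

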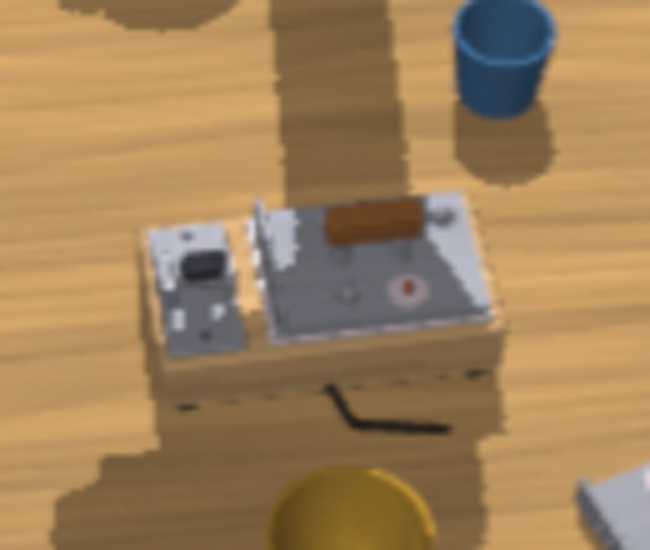

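View pics/w14.png

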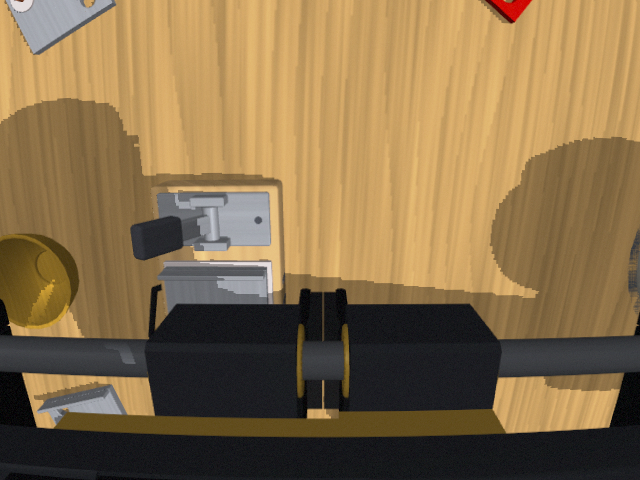

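The handle now leans to +y, tip at (140,240) in the wrist view. A numeric check before handing in.

```bash
python3 - <<'E'
from h import *
S=cam('scene');T=cam('top');s=r.capture('scene')[:,:,::-1].copy();t=r.capture('top')[:,:,::-1].copy()
cv2.imwrite('pics/s15.png',s);cv2.imwrite('pics/t15.png',t)
y=np.radians(-87.7);R=np.array([[np.cos(y),-np.sin(y)],[np.sin(y),np.cos(y)]]);c=np.array([.4956,.0743])
P=lambda l,z:[*(c+R@np.array(l)),z]
print('exp tip on',proj(S,P((.098,.0355),.116)),'crop',(proj(S,P((.098,.0355),.116))-[280,200])*5)
b=blob(s,(5,150,40),(16,255,255),(335,230,45,25));print('bar scene',b[3],b[2],'exp',proj(S,P((0,0),.09)))
for nm,h in(('seated .09',.09),('riding .104',.104)):print(nm,proj(S,P((0,0),h)))
d0=cv2.imread('pics/top0.png')
def hole(x):return
df=cv2.absdiff(d0,t).max(2);print('top diff at bystanders',[int(df[v-12:v+12,u-12:u+12].mean()) for u,v in((206,260),(180,205),(448,210),(301,183),(252,292),(497,272),(240,193),(384,193))])
E
```

```text
exp tip on [[321.65322307 250.52482339]] crop [[208.26611533 252.62411694]]
bar scene [354.33333333 243.58974359] 117 exp [[354.84962243 242.64293534]]
seated .09 [[354.84962243 242.64293534]]
riding .104 [[355.13266254 239.38747913]]
top diff at bystanders [1, 11, 1, 28, 43, 1, 21, 1]
```

View pics/s15.png

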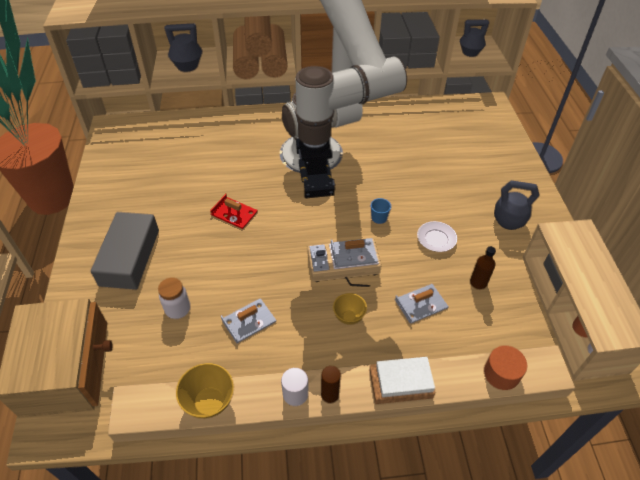

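```bash
python3 -c "
from station import r
print(r.finish_job())"
```

```text
the job is handed in; nothing more can be done
None
```

The right plate is on the warmer, the toggle is on, and the job is handed in at about 13 s of robot time. I found the right plate from the images without trying any on: it is the one with its second hole at x 16, y 24, matching the warmer's second pin. I lowered it over both pins with its lip next to the switch, released it, then pushed the toggle over.

**Plate:** it touched down at the expected height. The wrist view shows both pin heads in its holes. In the scene picture the bar was about 1 px from where a seated plate should put it, and about 4 px from where one riding up on a pin would.

**Switch:** the handle leans to the on side, where the geometry puts it. I could not read the joint angle directly.

**Other things:** the two other plates were never touched, and nor was the red look-alike. In the scene pictures the bystanders look unmoved. The start-to-end comparison of the top view showed brightness differences at the bottle, bowl, tea-light and one spare plate. I put these down to the arm and its shadow, but did not measure those positions again.

**Disagreements:** the sideways calibration differed by about 1 mm, within its stated 2 mm. My first pixel picks for the pins were wrong, and I redid them before placing the plate.

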